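Lock the diaper bin's pivot shaft with its loop pin

TASK

The tilt-out lid of the diaper bin can slip off because its retaining pin is out. Take the red-handled loop pin from the green holder, gently push it down through the cross hole of the bin's pivot shaft until its head sits home on the shaft, then swing its sprung wire loop down over the shaft's end until it snaps under the nose and stays there. Do not force anything, let go, and leave the other things on the shelf where they are.

Things in the scene. Friction and masses are not known exactly. Their poses are not given: they have to be found in the camera images.
- bin: Low diaper bin, fixed, white with grey top, 160 (its x) x 210 (its y) x 120 mm high, nothing of it above 130 mm; its grey tilt-out flap is ajar on its -y side. Origin: centre of its underside; z up. Its steel pivot shaft leaves its +x side.
- bearing (a point): Point on the pivot shaft's axis in the outer face of the bin's grey bearing block, 75 mm over the table. Axes: x points out along the shaft, z up. The shaft is flat-sided, 22 mm wide (y), 20 mm high: its top face is 10 mm above this point. It has end play: it can be anywhere over 26 mm lengthwise, held by stiff friction of about 24 N.
- shaft_root (a point): Point fixed to the bin, in the plane of the shaft's top face, 10 mm straight above bearing, same axes. The round vertical cross hole, 10 mm wide, goes right through the shaft; its axis has the y of this point and lies anywhere from 19 to 45 mm further out (x): where is not measured and differs each time, so look or feel for it.
- pin_seat (a point): Loop pin, 70 g: point on its axis in the underside of its head, which must rest on the shaft's top (at first on the holder's top). z up; x = the loop's side, which must point out along the shaft; y = the loop's hinge axis. Stem 9 mm thick, 38 mm long below here, the last 2.5 mm tapering to 6 mm. Head 18 x 20 x 10 mm; the loop's hinges stand beside it at y = +-17.5, z = 5 mm.
- pin_handle (a point): Centre of the red square handle on the pin's head, 28 mm above pin_seat, same axes: 12 x 12 mm, from 10 to 46 mm above that. Grip it across its y faces, fingertips no lower than 16 mm above pin_seat, so that they clear the loop's hinges and wires.
- loop (a joint): Angle of the pin's wire loop (rad). 0 = open: the loop rises from its hinge towards the pin's +x, 0.52 rad above the horizontal, held by a light spring (0.02 N m). Grows as it swings down; stop at 1.27. At about 0.75 its crossbar meets the nose and stretches outward on its spring; past 0.93 it begins to snap under the nose (press on to 1.15) and then stays at about 1.02; short of that it springs back.
- loop_tab (a point): Centre of the loop's red finger tab, 64 mm from the hinge axis: 36 mm long, 22 wide, 4.5 thick. Press it down to close the loop: 3 to 10 N, straight down at 55 mm from the pin's axis will do. Axes: x outward along the loop, z square to it.
- loop_bar (a point): Middle of the loop's crossbar (5 mm thick, 30 mm from the hinge axis; the loop is 31 mm wide inside). It snaps under the shaft's nose: a rounded bar of 12 mm diameter across the shaft's end, its axis 22 mm beyond the cross hole's axis and 4 mm below the shaft's top face. Below the nose the shaft's end is set back by 10 mm.
- holder: Fixed green block 54 x 54 x 50 mm with a vertical through hole 11 mm wide in which the pin stands at the start. Origin: centre of its underside.
- cream: Closed tube of cream lying along its x, 130 x 46 x 30 mm; leave alone. Origin: under its middle.
- thermometer: Yellow plastic thermometer lying along its x, 130 x 22 x 14 mm; leave alone. Origin: under its middle.
- pacifier_box: Pale green silicone pacifier box 78 x 57 x 47 mm; leave alone. Origin: centre of its underside.
- mirror: Aluminium hand mirror lying flat, disc 110 mm across and 8 mm thick about its origin, handle to -x, 210 mm long in all; leave alone.
- lotion: Yellow lotion bottle, 52 mm wide, 130 mm high, standing; leave alone. Origin: centre of its underside.
- balm: Blue balm jar, 60 mm wide, 50 mm high, standing; leave alone. Origin: centre of its underside.
- pin: The whole loop pin (see pin_seat); its origin and axes are those of pin_seat.

How it is judged (in metres and radians):
On the way, in this order (a step that is already met when the one before it is completed fails the run):
1. the pin is home in the shaft's cross hole, the loop still open (z of pin_seat in the frame of bearing between 0.007 and 0.0125 m and y of pin_seat in the frame of bearing between -0.004 and 0.004 m and x of pin_seat in the frame of bearing between 0.016 and 0.048 m and angle between pin_seat's own z axis and vertical below 0.15 rad and value of joint loop below 0.6 rad), for 0.2 s.
2. the loop has snapped under the nose with the pin still home (z of pin_seat in the frame of bearing between 0.007 and 0.0125 m and y of pin_seat in the frame of bearing between -0.004 and 0.004 m and x of pin_seat in the frame of bearing between 0.016 and 0.048 m and angle between pin_seat's own z axis and vertical below 0.15 rad and value of joint loop above 0.94 rad), for 0.2 s.
At the end, for the whole second after the job is handed in: The pin is upright (0.15 rad) in the cross hole with its head home on the shaft (7 to 12.5 mm above the shaft axis, within 4 mm sideways, 16 to 48 mm out from the bearing), the loop is snapped under the nose (joint loop above 0.94), the pin at rest and let go (all of step 2 and linear speed of pin below 0.02 m/s and contact force between pin and the fingers below 0.1 N); the robot touches nothing.
It fails at once if the pin or its loop is pressed against the bin or its shaft with more than 30 N (contact force between pin and bin above 30 N).
It fails at once if the fingers press the bin or its shaft with more than 15 N (contact force between the fingers and bin above 15 N).
It fails at once if a bystander is moved more than 30 mm (distance of any of cream, thermometer, pacifier_box, mirror, lotion, balm from where it was at the start of the episode above 0.03 m).
It also fails if it takes over 72 s, if anything falls off the work surface, if the arm or the gripper's body presses on something with over 40 N, if the wrist force passes 120 N, or if a joint passes its speed limit or range.

ROBOT

A 6-joint arm with a two-finger parallel gripper is mounted at the origin on the work surface. World frame = base frame: x ahead of the robot, y to its left, z up, the work surface at z = 0. Lengths are in m, angles in degrees, forces in N, time in s.
With the tool pointing down it reaches from about 0.4 to 0.825 m from the base axis. Payload 7 kg.
Tool frame: the origin (TCP) lies midway between the tips of the shut fingers; the grasp point (between the pads) lies 19 mm behind it; z points along the fingers, y is the direction in which the jaws open and shut (so a half turn about z gives the same grasp; the last joint's range is limited). The gripper opens to 88 mm and grips with 3 to 60 N. Pads are 19 mm wide; open, the fingers measure 130 mm over their backs; the gripper's body (78 mm by 193 mm) begins 47 mm behind the grasp point.
Start: joints at [82.282, 20.546, 0.682, 0, -70.136, -16.507], TCP at [0.277, 0.616, 0.227] pointing down, gripper open.
Joint ranges: [-176.03, 176.03], [-82.01, 121.73], [-58.28, 71.71], [-173.87, 95.51], [-174.79, -0.11], [-173.66, 173.66]. Speed limits (degrees/s): [136.94, 136.94, 172.46, 180, 180, 180].

INTERFACE

Orientations are given as [roll, pitch, yaw] about the fixed x, y, z axes, in that order (R = Rz(yaw) Ry(pitch) Rx(roll)).
In Python, from plant import get_state, capture, get_calibration, close_job, boxes_of, cut_out gives the robot as it stands.
- The arm moves only by the tool apply_moves, never from a script. Its argument "commands" is a list of rows, each an object with "grip": the closure, from 0 (fully open) to 1 (shut); "slide": the shift along the tool's x, y, z in m, a list of three; "roll": the turn about the tool's z in degrees. In form: [{"grip": grip, "slide": [x, y, z], "roll": roll}, ...]. A call has 1 to 5 rows; each row is the pose to reach, as a shift and turn from the pose commanded when the call began, along the tool's axes at that moment; what a row does not reach only later rows make up. A row lasts 1/8 s, in which the tool goes at most 62.5 mm and 10.7 degrees, less where a joint would pass 70% of its speed; a pose out of reach is approached as far as the arm can. A call with a gripper value outside its range is refused whole. The fingers move at their own pace and stop on an object; "grip_force" is the grip in N (left out, the last holds). Time passes only in rows, so rows that repeat a pose let the fingers close. It gives the time, the measured TCP pose, the force and the opening at its end, in the units of the state.
- get_state(): the state, without advancing time (a new reading comes with each control period).
- capture(name): name is "scene" or "top"; returns (picture, depth): 480x640x3 uint8, red, green, blue; 480x640 float32, m along the optical axis (not along the pixel's ray), 0 where there is no reading.
- get_calibration(name): a dict with "mtx" (3x3 intrinsics, pixels), "R" (3x3) and "t" (3): a world point X has camera coordinates R X + t. Camera axes: x right, y down, z forward; pixel columns grow to the right and rows downward; lengths in m; the calibration is good to about 2 mm. A picture is of the moment at which its call begins. get_calibration takes no time and is no camera call.
- close_job(): hands the job in, once; it reports no verdict.
Trained networks look in the newest picture that a camera, given by its name, has taken for a name from the list of things; names that differ only in an ending like _2 or _b are one class to them, and where a whole thing is asked for, a point or a joint stands for the part that bears it (a point fixed in the world has none). Each returns a list of dicts, best first, with "score" (0 to 1); they miss things now and then, are a little off and sometimes report something else, mostly with a low value. They report only what shows in the picture. A call takes as long as a camera call.
- boxes_of(name, camera): "position" ([x, y, z] in m, in the coordinates of the camera as it stood for that picture, good to about 4 mm: the middle of the surface that is visible of it).
- cut_out(name, camera): "mask" (480x640 bool, what is visible of it).
The state is a dict: "time_s": time; "joints": joint angles; "qd": joint speeds; "joint_torque": joint torques, N m; "tcp_pos": TCP position; "eef_rot": TCP orientation; "contact_force": force on the tool from outside, world axes, zero at the start; "moment": the same for the moment, N m; "gripper_width": finger opening in m.
Only numpy, scipy, OpenCV 4.12 (cv2) and the standard library are available. Lean on these libraries where they do the work, as an engineer would, in place of code of your own. Each camera call takes 0.05 s, during which the arm holds its last target.

## Working session

There is one attempt and no reset: what is moved stays moved. The work goes in short steps, Python scripts to look and compute and a tool call to move; the robot and the scene stay as the last step left them, time stands still between calls to the robot, and variables do not carry over. Pictures are saved under pics/ and viewed, and the job is handed in when it is done.

Besides the shell and the picture viewer there is one more tool, called after "Call:" as name(argument=value, ...), one argument or row to a line, values as JSON. apply_moves: Moves the arm, as the interface text tells. Its arguments: {"type":"object","properties":{"commands":{"type":"array"},"grip_force":{"type":"number"}},"required":["commands"]}

```bash
ls; mkdir -p pics
cat > h.py <<'E'
import numpy as np, cv2
from plant import *
def save(n,img): cv2.imwrite('pics/'+n+'.png',cv2.cvtColor(img,cv2.COLOR_RGB2BGR))
def world(cam,p):
    c=get_calibration(cam); return np.array(c['R']).T@(np.array(p)-np.array(c['t']).ravel())
def cloud(cam,depth):
    c=get_calibration(cam);K=np.array(c['mtx'])
    v,u=np.mgrid[:480,:640]; 
    P=np.stack([(u-K[0,2])/K[0,0]*depth,(v-K[1,2])/K[1,1]*depth,depth],-1)
    W=(P-np.array(c['t']).ravel())@np.array(c['R'])
    W[depth==0]=np.nan
    return W
E
python3 - <<'E'
from h import *
print(get_state())
for c in ['scene','top']:
    im,d=capture(c); save(c+'0',im); np.savez('/tmp/'+c+'0',im=im,d=d)
    cal=get_calibration(c);print(c,cal)
    for n in ['bin','pin','pin_handle','loop_tab','loop_bar','holder','pin_seat','bearing','shaft_root']:
        try: r=boxes_of(n,c)
        except Exception as e: print(n,e);continue
        for x in r[:2]: print(c,n,round(x['score'],2),world(c,x['position']).round(4))
E
```

```text
pics
{'time_s': 0.0, 'joints': array([ 8.22831787e+01,  2.05894859e+01,  6.33849603e-01, -2.01092707e-02,
       -7.01351152e+01, -1.65049226e+01]), 'qd': array([0.03561071, 0.02013115, 0.04273221, 0.0530379 , 0.0143996 ,
       0.06856302]), 'joint_torque': array([-5.63874937e-05, -5.82707906e+01,  2.93061447e+01,  6.99691683e+00,
        6.90897970e-03, -1.60469449e-04]), 'tcp_pos': array([0.27677731, 0.6151127 , 0.22564529]), 'eef_rot': array([ 1.79907617e+02, -7.65960585e-03, -2.42285859e+01]), 'contact_force': array([0.10653297, 0.70686563, 0.72691134]), 'moment': array([ 0.01324101, -0.03044482,  0.04995499]), 'gripper_width': 0.08733741119206635}
scene {'mtx': array([[465.86047733,   0.        , 313.76231775],
       [  0.        , 465.86047733, 248.44695166],
       [  0.        ,   0.        ,   1.        ]]), 'R': array([[ 0.73866016,  0.67402069, -0.00879093],
       [ 0.55255956, -0.61291729, -0.56481   ],
       [-0.38608174,  0.41234513, -0.82517416]]), 't': array([-0.45070819, -0.23193628,  1.26518812])}
scene bin 0.96 [0.6205 0.2488 0.1177]
scene pin 0.85 [ 0.4647 -0.
[... 664 characters left out ...]
9939576e-01,  1.98397563e-03],
       [-9.83472518e-01, -1.09929483e-02, -1.80723441e-01],
       [ 1.80734330e-01,  2.87502474e-06, -9.83531953e-01]]), 't': array([0.05565392, 0.5819654 , 0.97725298])}
top bin 0.81 [0.5983 0.2768 0.1201]
top pin 0.95 [ 0.4589 -0.2261  0.0797]
top pin 0.51 [ 0.7004 -0.3318  0.0104]
top pin_handle 0.74 [ 0.4625 -0.2226  0.0849]
top loop_tab 0.6 [ 0.4549 -0.2394  0.0862]
top loop_bar 0.66 [ 0.4577 -0.2429  0.0846]
top holder 0.76 [ 0.4709 -0.1838  0.0507]
top holder 0.65 [0.3657 0.4505 0.0814]
top pin_seat 0.69 [ 0.4608 -0.2234  0.0779]
top bearing 0.81 [0.5996 0.279  0.1198]
top bearing 0.15 [ 0.356  -0.3829  0.0444]
top shaft_root 0.88 [0.596  0.2764 0.1252]
```

View pics/scene0.png

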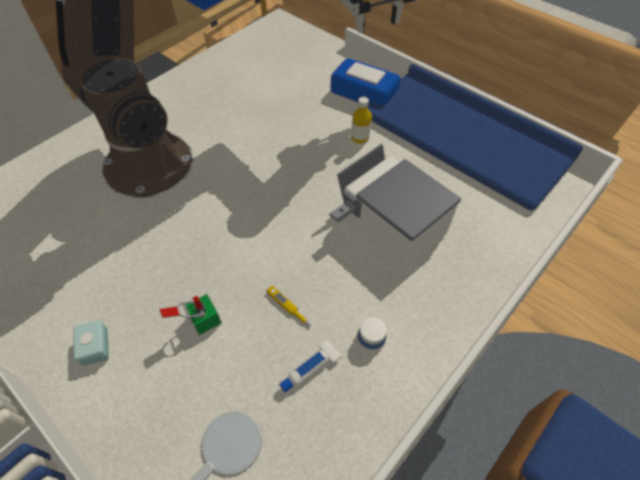

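View pics/top0.png

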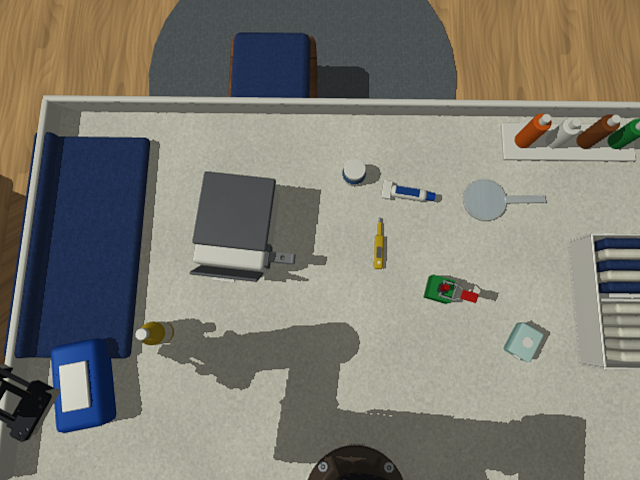

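The top picture shows the shaft leaving the bin to the right, near (284,258). The pin sits in the holder near (445,288) with its red tab at (470,295). I'll zoom in on both.

Run:
```python
from h import *
t=np.load('/tmp/top0.npz');s=np.load('/tmp/scene0.npz')
f=lambda im,y,x,h,w,k:cv2.resize(im[y:y+h,x:x+w],None,fx=k,fy=k,interpolation=cv2.INTER_CUBIC)
a=f(t['im'],235,250,45,60,6.5);b=f(t['im'],265,415,45,80,5)
c=f(s['im'],190,310,60,80,5);d=f(s['im'],285,150,60,80,5)
cv=np.zeros((600,800,3),np.uint8)
for im,(y,x) in ((a,(0,0)),(b,(0,400)),(c,(295,0)),(d,(295,400))):
    h,w=im.shape[:2];h=min(h,600-y);w=min(w,800-x);cv[y:y+h,x:x+w]=im[:h,:w]
save('zoom',cv)
W=cloud('top',t['d'])
print('shaft region z,mm');
for v in range(250,268,2): print(v,[(int(1000*z) if z==z else -1) for z in W[v,262:302:2,2]])
m=(W[...,2]>0.115)&(W[...,2]<0.135)&(W[...,0]>.45)&(W[...,0]<.8)&(W[...,1]>.1)&(W[...,1]<.45)
r=cv2.minAreaRect(W[m][:,:2].astype(np.float32));print('bin top rect',r,W[m].mean(0))
# shaft
reg=np.zeros(m.shape,bool);reg[245:272,268:302]=1
ms=reg&(abs(W[...,2]-.085)<.006)
P=W[ms];print('shaft top',len(P),P.mean(0),cv2.minAreaRect(P[:,:2].astype(np.float32)))
# holder
reg=np.zeros(m.shape,bool);reg[265:312,415:465]=1
ms=reg&(abs(W[...,2]-.05)<.005);P=W[ms]
print('holder',len(P),P.mean(0),cv2.minAreaRect(P[:,:2].astype(np.float32)))
hsv=cv2.cvtColor(t['im'],cv2.COLOR_RGB2HSV)
red=((hsv[...,0]<8)|(hsv[...,0]>172))&(hsv[...,1]>150)&(hsv[...,2]>80)
red[:265]=0;red[312:]=0;red[:,:415]=0;red[:,500:]=0
n,l,st,ce=cv2.connectedComponentsWithStats(red.astype(np.uint8))
for i in range(1,n):
    P=W[l==i];P=P[np.isfinite(P[:,0])]
    print(st[i],ce[i],np.nanmedian(P,0),P.min(0),P.max(0))
    if len(P)>5: print(cv2.minAreaRect(P[:,:2].astype(np.float32)))
```

```text
shaft region z,mm
250 [115, 117, 99, 100, 79, 0, 1, 0, 0, 1, 0, 0, 0, 1, 3, -2, 3, 0, 0, 1]
252 [101, 99, 105, 101, 86, 81, 83, 86, 87, 81, 85, 2, -3, -2, 0, 0, 3, 0, 1, -1]
254 [101, 98, 97, 102, 81, 82, 80, 83, 84, 84, 84, 85, 85, 82, 85, 83, 84, 0, -1, 0]
256 [105, 99, 98, 96, 89, 84, 86, 81, 86, 84, 67, 66, 82, 83, 87, 87, 84, -2, 0, -4]
258 [100, 101, 96, 95, 86, 84, 83, 87, 81, 85, 1, -2, 84, 85, 84, 90, 84, -1, 0, 0]
260 [103, 97, 96, 100, 85, 88, 83, 85, 83, 85, 82, 87, 84, 83, 82, 84, 84, 1, 0, 0]
262 [104, 99, 99, 95, -2, -4, -1, 3, 69, 72, 75, 79, 83, 85, 82, 83, 82, -2, 1, -2]
264 [103, 97, 98, 82, 0, 0, 0, 0, 0, 0, 0, 0, 2, 1, 1, 0, 0, -1, 1, -1]
266 [99, 86, 92, 73, -2, -1, -1, 0, -3, 1, -1, 0, 0, -1, -4, -1, 3, 4, -1, 1]
bin top rect ((0.6009844541549683, 0.2849278151988983), (0.16585595905780792, 0.2454577088356018), 84.33988952636719) [0.6269878  0.28160271 0.11976084]
shaft top 243 [0.53719892 0.17424047 0.08464286] ((0.5365387201309204, 0.1740676611661911), (0.05878014862537384, 0.03735974431037903), 84.66926574707031)
holder 403 [ 0.47318949 -0.1940802   0.0495805 ] ((0.473410040140152, -0.1971013844013214), (0.05524127185344696, 0.054365403950214386), 74.17282104492188)
[440 284  10   7  47] [444.44680851 287.04255319] [ 0.47160357 -0.19383076  0.09364095] [ 0.46663046 -0.2109537   0.04808761] [ 0.47852601 -0.18920786  0.09973467]
((0.4711371958255768, -0.20040351152420044), (0.021594401448965073, 0.010552276857197285), 69.2170639038086)
[461 290  17  13 148] [468.93243243 295.86486486] [ 0.45292616 -0.24878285  0.08903554] [ 0.43910964 -0.2647294   0.07829222] [ 0.46656652 -0.23288832  0.10087352]
((0.4529808461666107, -0.24910755455493927), (0.03238573670387268, 0.020341603085398674), 68.35707092285156)
```

View pics/zoom.png

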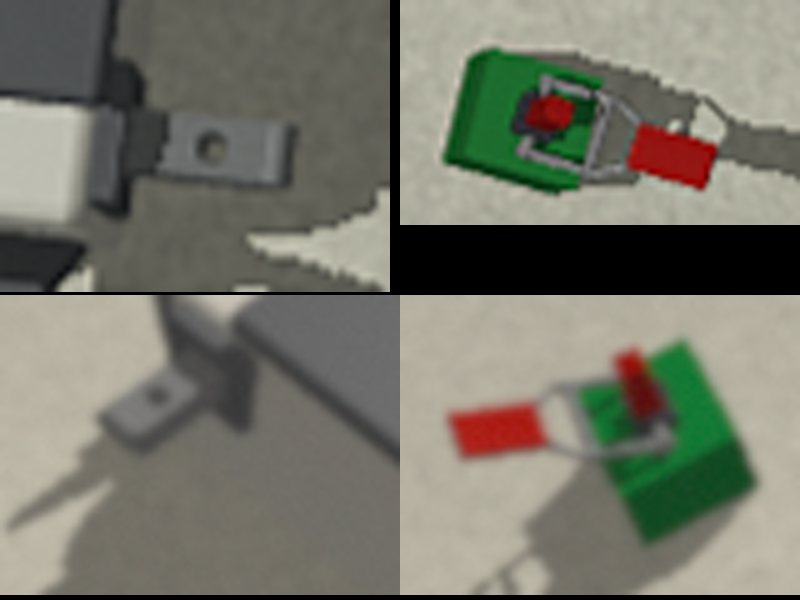

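```bash
cat >> h.py <<'E'
from scipy.optimize import minimize
def proj(cam,X):
    c=get_calibration(cam);K=np.array(c['mtx']);Y=np.atleast_2d(X)@np.array(c['R']).T+np.array(c['t']).ravel()
    p=Y@K.T;return p[:,:2]/p[:,2:]
def ray(cam,uv,z):
    c=get_calibration(cam);K=np.array(c['mtx']);R=np.array(c['R']);t=np.array(c['t']).ravel()
    d=R.T@np.linalg.inv(K)@np.array([uv[0],uv[1],1.]);o=-R.T@t
    return o+d*(z-o[2])/d[2]
def Rz(a):return np.array([[np.cos(a),-np.sin(a),0],[np.sin(a),np.cos(a),0],[0,0,1]])
def box(c,s):
    return np.array(c)+np.array([[i,j,k] for i in(-.5,.5) for j in(-.5,.5) for k in(-.5,.5)])*np.array(s)
def pinparts(x,y,z,yaw,loop=0.0):
    h=box([0,0,.028],[.012,.012,.036]);a=.52-loop
    tb=box([.064,0,0],[.036,.022,.0045]);Ry=np.array([[np.cos(a),0,-np.sin(a)],[0,1,0],[np.sin(a),0,np.cos(a)]])
    tb=tb@Ry.T+[0,0,.005]
    return [q@Rz(yaw).T+[x,y,z] for q in(h,tb)]
def redw(im):
    im=im.astype(float);return np.clip((im[...,0]-1.6*np.maximum(im[...,1],im[...,2]))/60,0,1)
def fitpin(cam,im,x0,z=None,loop=0.0,S=6):
    """x0=[x,y,yaw] (z fixed) ; returns"""
    def r(p):
        pts=[proj(cam,q) for q in pinparts(p[0],p[1],z,p[2],loop)]
        return pts
    uv=np.vstack(r(x0)).mean(0).astype(int);x1,y1=uv-40
    w=cv2.resize(redw(im)[y1:y1+80,x1:x1+80],None,fx=S,fy=S,interpolation=cv2.INTER_LINEAR)
    def cost(p):
        m=np.zeros((80*S,80*S),np.uint8)
        for q in r(p):
            g=((q-[x1,y1]+.5)*S-.5);cv2.fillConvexPoly(m,cv2.convexHull(np.round(g*16).astype(np.int32)),255,cv2.LINE_AA,4)
        m=cv2.GaussianBlur(m.astype(float)/255,(0,0),S*.5)
        return ((m-w)**2).mean()
    best=None
    sim=np.array([x0]+[np.array(x0)+d for d in np.diag([.006,.006,.1])])
    b=minimize(cost,x0,method='Nelder-Mead',options=dict(initial_simplex=sim,xatol=1e-5,fatol=1e-8))
    return b.x,b.fun
E
python3 - <<'E'
from h import *
for c in('top','scene'):
    d=np.load(f'/tmp/{c}0.npz');im=d['im']
    p,f=fitpin(c,im,[.472,-.196,np.radians(249)],z=.05);print(c,p,np.degrees(p[2]),f)
    k=6;uv=proj(c,[[p[0],p[1],.05]])[0].astype(int)-[35,35]
    o=cv2.resize(im[uv[1]:uv[1]+80,uv[0]:uv[0]+80],None,fx=k,fy=k,interpolation=cv2.INTER_CUBIC)
    for q in pinparts(p[0],p[1],.05,p[2]):
        g=((proj(c,q)-uv+.5)*k-.5);cv2.polylines(o,[cv2.convexHull(g.astype(np.int32))],True,(0,255,255),1)
    save('fit_'+c,o)
u=(250+(211+.5)/6.5-.5,235+(148.5)/6.5-.5);print(u,ray('top',u,.085))
u=(310+(157.5)/5-.5,190+(396-295+.5)/5-.5);print(u,ray('scene',u,.085))
E
python3 -c "
import cv2,numpy as np
a=cv2.imread('pics/fit_top.png');b=cv2.imread('pics/fit_scene.png');cv2.imwrite('pics/fit.png',cv2.resize(np.hstack([a,b]),(800,400)))"
```

```text
top [ 0.47266938 -0.19696088  4.35741571] 249.66152975077753 0.002080560361927766
scene [ 0.47435442 -0.19780842  4.37152624] 250.47000370522738 0.009815758482075242
(282.03846153846155, 257.34615384615387) [0.53599398 0.17286275 0.085     ]
(341.0, 209.8) [0.53824797 0.17170719 0.085     ]
```

View pics/fit.png

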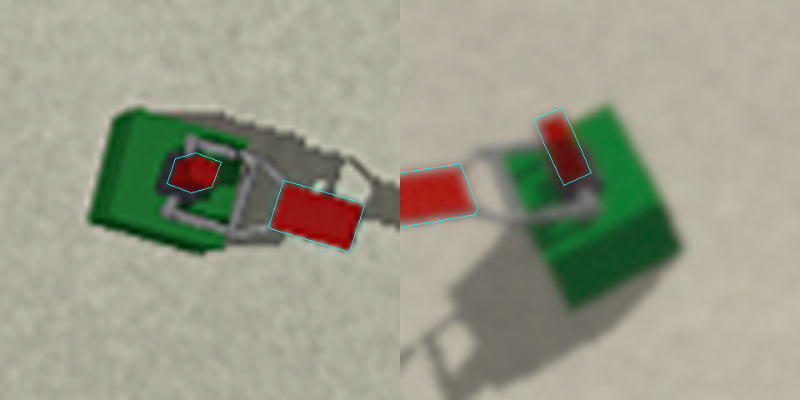

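The overlays fit the pin closely in both pictures. The two cameras differ by about 2 mm absolute, but the pin-to-hole vector agrees to under 1 mm. Next is the shaft's direction.

Run:
```python
from h import *
t=np.load('/tmp/top0.npz');im=t['im'].astype(int);g=im.sum(-1)/3
W=cloud('top',t['d'])
# lid right edge rows 185..238 : strongest horizontal gradient
def edge_h(rows,lo,hi,z,cam='top',g=g):
    P=[]
    for v in rows:
        d=np.abs(np.diff(g[v,lo:hi]));i=d.argmax();w=d[max(0,i-1):i+2];u=lo+(np.arange(max(0,i-1),max(0,i-1)+len(w))*w).sum()/w.sum()+.5
        P.append(ray(cam,(u,v),z))
    return np.array(P)
def ang(P):
    vx,vy,a,b=cv2.fitLine(P[:,:2].astype(np.float32),cv2.DIST_HUBER,0,.001,.001).ravel();return np.degrees(np.arctan2(vy,vx))%180,a,b
for lo,hi in((264,282),(190,210)):
    P=edge_h(range(182,236,3),lo,hi,.12);print('lid edge',ang(P))
def edge_v(cols,lo,hi,z):
    P=[]
    for u in cols:
        c=g[lo:hi,u];d=np.abs(np.diff(c));i=d.argmax();w=d[max(0,i-1):i+2];v=lo+(np.arange(max(0,i-1),max(0,i-1)+len(w))*w).sum()/w.sum()+.5
        P.append(ray('top',(u,v),z))
    return np.array(P)
print('lid back',ang(edge_v(range(210,270,4),166,186,.12)))
print('lid front',ang(edge_v(range(202,264,4),238,254,.12)))
print('shaft far',ang(edge_v(range(276,294),248,257,.085)))
print('shaft near',ang(edge_v(range(276,294),259,268,.085)))
print('shaft end',ang(edge_h(range(255,262),290,300,.083)))
```

```text
lid edge (np.float32(174.07285), np.float32(0.63634664), np.float32(0.19644123))
lid edge (np.float32(174.08267), np.float32(0.6511975), np.float32(0.36129844))
lid back (np.float32(84.16008), np.float32(0.7213783), np.float32(0.27620947))
lid front (np.float32(83.94422), np.float32(0.5507204), np.float32(0.2739152))
shaft far (np.float32(82.24), np.float32(0.547088), np.float32(0.17055452))
shaft near (np.float32(85.23013), np.float32(0.52562505), np.float32(0.17217404))
shaft end (np.float32(14.478583), np.float32(0.53507304), np.float32(0.14626163))
```

Call:
apply_moves(
  commands=[
    {"grip": 0.4,"slide": [0.055,0.025,0],"roll": 10},
    {"grip": 0.4,"slide": [0.11,0.05,0],"roll": 20},
    {"grip": 0.4,"slide": [0.14,0.1,0],"roll": 30},
    {"grip": 0.4,"slide": [0.16,0.155,0],"roll": 40},
    {"grip": 0.4,"slide": [0.18,0.21,0],"roll": 50},
  ],
)

```text
time_s: 1.62
tcp_pos: [0.355, 0.3482, 0.2265]
eef_rot: [-180.0, -0.0, -74.6]
contact_force: [0.8, 0.4, 0.0]
gripper_width: 0.053
```

Call:
apply_moves(
  commands=[
    {"grip": 0.4,"slide": [0.06,0.0,0],"roll": 7},
    {"grip": 0.4,"slide": [0.12,0.0,0],"roll": 14},
    {"grip": 0.4,"slide": [0.18,0.0,0],"roll": 21},
    {"grip": 0.4,"slide": [0.24,0.0,0],"roll": 29},
    {"grip": 0.4,"slide": [0.3,0.01,0],"roll": 36},
  ],
)

```text
time_s: 2.25
tcp_pos: [0.4273, 0.057, 0.227]
eef_rot: [-179.9, 0.0, -110.4]
contact_force: [1.6, -0.6, 0.2]
gripper_width: 0.0527
```

```bash
cat >> h.py <<'E'
def go(x,y,z,yaw,cmd=None):
    s=get_state();p=s['tcp_pos'] if cmd is None else np.array(cmd[:3]);e=s['eef_rot'];ps=e[2] if cmd is None else cmd[3]
    a=np.radians(ps);d=np.array([x,y,z])-p
    tx=np.array([np.cos(a),np.sin(a),0]);ty=np.array([np.sin(a),-np.cos(a),0])
    print('t',round(s['time_s'],2),'tcp',s['tcp_pos'].round(4),'rot',e.round(2),'F',s['contact_force'].round(2),'w',round(s['gripper_width'],4))
    print('slide',(d@tx).round(4),(d@ty).round(4),(-d[2]).round(4),'roll',round(-((yaw-ps+180)%360-180),2))
E
python3 -c "
from h import *
go(.4735,-.1974,.15,-110)"
```

```text
t 2.25 tcp [0.4273 0.057  0.227 ] rot [-1.7995e+02  4.0000e-02 -1.1044e+02] F [ 1.64 -0.61  0.19] w 0.0527
slide 0.2223 -0.1321 0.077 roll -0.44
```

Call:
apply_moves(
  commands=[
    {"grip": 0.4,"slide": [0.052,-0.031,0],"roll": 0},
    {"grip": 0.4,"slide": [0.104,-0.062,0],"roll": 0},
    {"grip": 0.4,"slide": [0.156,-0.092,0],"roll": 0},
    {"grip": 0.4,"slide": [0.205,-0.12,0.02],"roll": 0},
    {"grip": 0.4,"slide": [0.222,-0.132,0.05],"roll": 0},
  ],
)

```text
time_s: 2.88
tcp_pos: [0.4747, -0.1981, 0.1767]
eef_rot: [-179.9, 0.0, -110.4]
contact_force: [-0.5, 1.4, -0.7]
gripper_width: 0.0525
```

Call:
apply_moves(
  commands=[
    {"grip": 0.4,"slide": [0,0,0.015],"roll": 0},
    {"grip": 0.4,"slide": [0,0,0.027],"roll": 0},
    {"grip": 0.4,"slide": [0,0,0.027],"roll": 0},
  ],
)

```text
time_s: 3.25
tcp_pos: [0.4738, -0.1943, 0.1494]
eef_rot: [180.0, -0.0, -110.2]
contact_force: [-0.5, 0.7, 0.8]
gripper_width: 0.0526
```

```bash
python3 -c "
from h import *
go(.4735,-.1974,.0685,-110)
im,d=capture('scene');save('a1',cv2.resize(im[240:400,100:300],None,fx=4,fy=4,interpolation=2)[:600])
go(.4735,-.1974,.0685,-110)"
```

```text
t 3.25 tcp [ 0.4738 -0.1943  0.1494] rot [ 1.7996e+02 -1.0000e-02 -1.1015e+02] F [-0.46  0.67  0.75] w 0.0526
slide 0.003 -0.0008 0.0809 roll -0.15
t 3.3 tcp [ 0.4743 -0.1944  0.1501] rot [-179.97    0.   -110.13] F [-0.62 -1.17 -0.73] w 0.0526
slide 0.0031 -0.0003 0.0816 roll -0.13
```

View pics/a1.png

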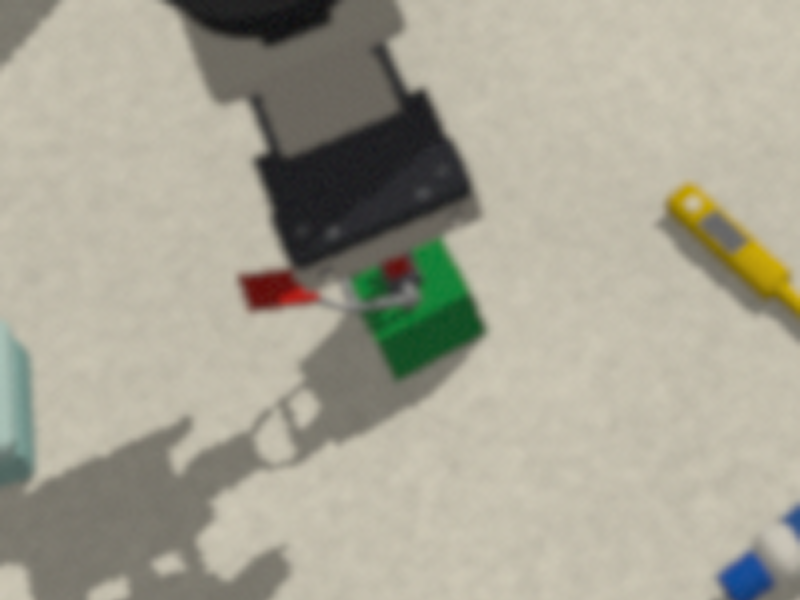

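The fingers straddle the handle (about (395,268) in the crop) and nothing is in the way. Now I'll descend and grip.

Call:
apply_moves(
  commands=[
    {"grip": 0.4,"slide": [0.003,-0.0005,0.02],"roll": 0},
    {"grip": 0.4,"slide": [0.003,-0.0005,0.045],"roll": 0},
    {"grip": 0.4,"slide": [0.003,-0.0005,0.07],"roll": 0},
    {"grip": 0.4,"slide": [0.003,-0.0005,0.081],"roll": 0},
    {"grip": 0.4,"slide": [0.003,-0.0005,0.081],"roll": 0},
  ],
)

```text
time_s: 3.92
tcp_pos: [0.4737, -0.1978, 0.0688]
eef_rot: [180.0, -0.0, -110.2]
contact_force: [0.6, -0.2, 0.2]
gripper_width: 0.0525
```

```bash
python3 -c "
from h import *
go(.4735,-.1974,.0685,-110)"
```

```text
t 3.92 tcp [ 0.4737 -0.1978  0.0688] rot [ 1.7999e+02 -1.0000e-02 -1.1018e+02] F [ 0.55 -0.24  0.25] w 0.0525
slide -0.0004 0.0003 0.0003 roll -0.18
```

Call:
apply_moves(
  commands=[
    {"grip": 0.7,"slide": [0,0,0],"roll": 0},
    {"grip": 0.8,"slide": [0,0,0],"roll": 0},
    {"grip": 0.9,"slide": [0,0,0],"roll": 0},
    {"grip": 0.95,"slide": [0,0,0],"roll": 0},
    {"grip": 0.95,"slide": [0,0,0],"roll": 0},
  ],
  grip_force=25,
)

```text
time_s: 4.55
tcp_pos: [0.4735, -0.1982, 0.0687]
eef_rot: [-180.0, 0.0, -110.2]
contact_force: [-0.2, 1.0, 0.2]
gripper_width: 0.0116
```

Call:
apply_moves(
  commands=[
    {"grip": 0.95,"slide": [0,0,-0.015],"roll": 0},
    {"grip": 0.95,"slide": [0,0,-0.045],"roll": 0},
    {"grip": 0.95,"slide": [0,0,-0.085],"roll": 0},
    {"grip": 0.95,"slide": [0,0,-0.125],"roll": 0},
    {"grip": 0.95,"slide": [0,0,-0.135],"roll": 0},
  ],
)

```text
time_s: 5.18
tcp_pos: [0.4746, -0.1984, 0.2073]
eef_rot: [-179.7, 0.1, -110.2]
contact_force: [0.1, -0.0, -1.7]
gripper_width: 0.0118
```

```bash
python3 -c "
from h import *
go(.5365,.1720,.2,-95.9)"
```

```text
t 5.17 tcp [ 0.4746 -0.1984  0.2073] rot [-1.7972e+02  6.0000e-02 -1.1021e+02] F [ 0.09 -0.04 -1.73] w 0.0118
slide -0.369 0.0698 0.0073 roll -14.31
```

Call:
apply_moves(
  commands=[
    {"grip": 0.95,"slide": [-0.04,0.008,0],"roll": -2},
    {"grip": 0.95,"slide": [-0.09,0.017,0],"roll": -4},
    {"grip": 0.95,"slide": [-0.14,0.026,0],"roll": -7},
    {"grip": 0.95,"slide": [-0.19,0.036,0],"roll": -10},
    {"grip": 0.95,"slide": [-0.24,0.045,0],"roll": -12},
  ],
)

```text
time_s: 5.8
tcp_pos: [0.5136, 0.0441, 0.2035]
eef_rot: [180.0, -0.0, -98.1]
contact_force: [1.0, -0.3, -0.7]
gripper_width: 0.0118
```

```bash
python3 -c "
from h import *
go(.5371,.1722,.19,-95.9)"
```

```text
t 5.8 tcp [0.5136 0.0441 0.2035] rot [ 1.7995e+02 -1.0000e-02 -9.8150e+01] F [ 1.04 -0.31 -0.69] w 0.0118
slide -0.1302 -0.0051 0.0135 roll -2.25
```

Call:
apply_moves(
  commands=[
    {"grip": 0.95,"slide": [-0.045,-0.002,0],"roll": -2},
    {"grip": 0.95,"slide": [-0.09,-0.004,0.0],"roll": -2.3},
    {"grip": 0.95,"slide": [-0.12,-0.005,0.01],"roll": -2.3},
    {"grip": 0.95,"slide": [-0.127,-0.005,0.013],"roll": -2.3},
    {"grip": 0.95,"slide": [-0.127,-0.005,0.013],"roll": -2.3},
  ],
)

```text
time_s: 6.42
tcp_pos: [0.5367, 0.1673, 0.19]
eef_rot: [179.9, -0.1, -95.9]
contact_force: [-0.1, 0.1, -0.1]
gripper_width: 0.0117
```

```bash
cat > look.py <<'E'
from h import *
import sys
n=sys.argv[1];seatdz=0.0188
s=get_state();p=s['tcp_pos'];z=p[2]-seatdz
out=[]
for c in('top','scene'):
    im,d=capture(c);np.savez('/tmp/'+c+n,im=im,d=d)
    f,e=fitpin(c,im,[p[0],p[1],np.radians(s['eef_rot'][2])],z=z)
    print(c,'pin',f[:2].round(4),np.degrees(f[2]).round(1),'err',round(e,4),'minus tcp',(f[:2]-p[:2]).round(4))
    k=5;uv=proj(c,[[.536,.172,.1]])[0].astype(int)-[40,45]
    o=cv2.resize(im[uv[1]:uv[1]+100,uv[0]:uv[0]+80],None,fx=k,fy=k,interpolation=cv2.INTER_CUBIC)
    for q in pinparts(f[0],f[1],z,f[2]):
        g=((proj(c,q)-uv+.5)*k-.5);cv2.polylines(o,[cv2.convexHull(g.astype(np.int32))],True,(0,255,255),1)
    out.append(o);print(uv)
save('look'+n,np.hstack(out))
go(.5371,.1722,.19,-95.9)
E
python3 look.py 2
```

```text
top pin [0.5361 0.1679] -96.7 err 0.0117 minus tcp [-0.0006  0.0006]
[241 211]
scene pin [0.5249 0.1693] -80.4 err 0.0215 minus tcp [-0.0118  0.002 ]
[300 159]
t 6.53 tcp [0.537  0.1667 0.1907] rot [ 1.7998e+02 -2.0000e-02 -9.5960e+01] F [ 0.11  0.06 -0.26] w 0.012
slide -0.0055 0.0005 0.0007 roll -0.06
```

View pics/look2.png

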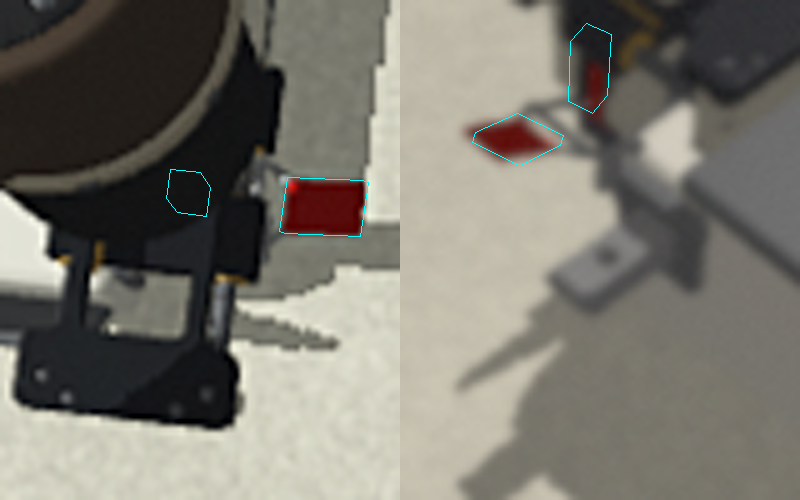

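```bash
python3 -c "
from h import *
o=[]
for n in '02':
    im=np.load('/tmp/scene%s.npz'%n)['im'];o.append(cv2.resize(im[195:225,320:360],None,fx=10,fy=10,interpolation=cv2.INTER_CUBIC))
im=np.load('/tmp/top0.npz')['im'];o2=cv2.resize(im[245:270,265:300],None,fx=10,fy=10,interpolation=cv2.INTER_CUBIC)
a=np.hstack(o);b=np.zeros((250,800,3),np.uint8);b[:,:350]=o2
save('hole',np.vstack([a,b]))"
```

```text
(no output)
```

View pics/hole.png

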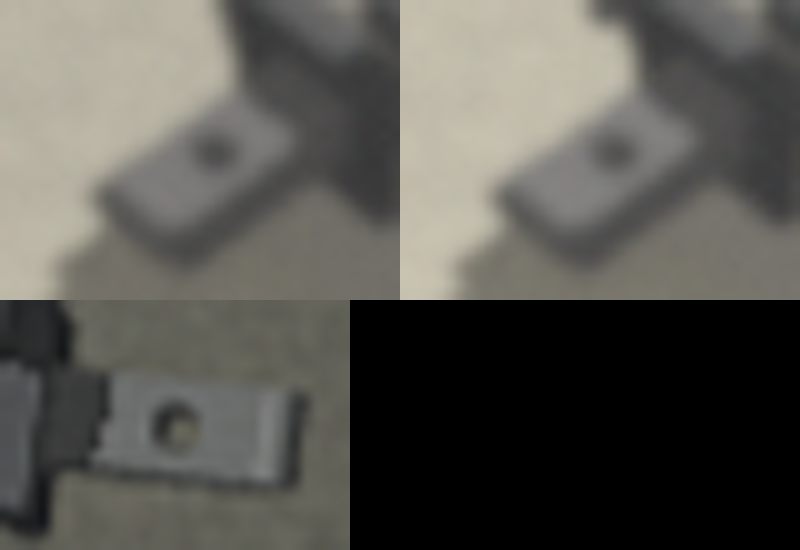

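```bash
python3 -c "
from h import *
for n in '02':
    im=np.load('/tmp/scene%s.npz'%n)['im'].astype(float).mean(-1)
    sub=im[206:215,336:352];print(sub.round().astype(int))
    w=np.clip(sub[:,1:10][1:8]-0,0,None);
c='scene';print(proj(c,[[.5371,.172,.085]]),proj('top',[[.5363,.1729,.085]]))
"
```

```text
[[173 169 162 151 137 128 123 123 121 114 103  94  85  78  76  78]
 [166 155 143 130 120 117 118 121 121 121 116 110  98  86  79  77]
 [152 139 126 113 106 101 105 113 119 122 122 119 110  93  81  76]
 [137 126 117 102  90  84  90 101 115 122 122 118 109  92  79  76]
 [125 122 115 101  85  80  83  96 113 119 116 110  98  84  76  75]
 [123 122 119 108  96  88  93 103 113 113 103  94  84  77  73  73]
 [123 123 120 118 111 107 108 111 110 102  90  80  75  74  77  75]
 [122 122 123 121 119 116 113 106  98  88  79  75  76  79  84  87]
 [125 122 122 122 120 113 103  92  83  77  74  77  83  91  97 101]]
[[183 176 169 158 145 133 129 129 126 120 107  98  90  84  80  80]
 [175 163 149 138 126 123 124 126 128 127 121 115 104  91  82  80]
 [160 146 131 119 110 106 111 118 125 129 128 124 114  99  85  79]
 [143 133 122 107  96  90  94 108 121 126 127 125 115  98  84  78]
 [133 128 121 105  90  84  87 102 118 124 122 115 102  88  79  77]
 [129 128 125 112 100  94  98 109 118 118 110  99  88  82  79  77]
 [130 128 127 122 116 112 113 116 114 107  94  85  79  79  79  81]
 [130 129 128 128 126 122 117 112 101  91  83  79  78  84  88  91]
 [130 129 129 129 126 121 109  97  88  80  79  80  87  94 103 106]]
[[340.69917999 209.46246395]] [[282.02631453 257.21320784]]
```

Call:
apply_moves(
  commands=[
    {"grip": 0.95,"slide": [-0.005,0.0003,0.015],"roll": 0},
    {"grip": 0.95,"slide": [-0.005,0.0003,0.03],"roll": 0},
    {"grip": 0.95,"slide": [-0.005,0.0003,0.042],"roll": 0},
    {"grip": 0.95,"slide": [-0.005,0.0003,0.042],"roll": 0},
  ],
)

```text
time_s: 7.02
tcp_pos: [0.5368, 0.1719, 0.147]
eef_rot: [179.9, -0.1, -95.9]
contact_force: [-0.2, 0.5, -0.7]
gripper_width: 0.0119
```

```bash
python3 look.py 3; python3 -c "
from h import *
im=np.load('/tmp/scene3.npz')['im'];save('l3',cv2.resize(im[180:230,310:370],None,fx=10,fy=10,interpolation=cv2.INTER_CUBIC))
for _ in range(3): go(.5371,.1720,.14,-95.9);capture('top')"
```

```text
top pin [0.537  0.1723] -97.7 err 0.0108 minus tcp [0.0002 0.0004]
[241 211]
scene pin [0.525  0.1747] -80.3 err 0.0203 minus tcp [-0.0117  0.0028]
[300 159]
t 7.12 tcp [0.5377 0.1725 0.1485] rot [ 1.800e+02 -2.000e-02 -9.592e+01] F [-0.57 -0.86 -1.03] w 0.012
slide 0.0004 0.0005 -0.0415 roll -0.02
t 7.12 tcp [0.5377 0.1725 0.1485] rot [ 1.800e+02 -2.000e-02 -9.592e+01] F [-0.57 -0.86 -1.03] w 0.012
slide 0.0006 0.0005 0.0085 roll -0.02
t 7.17 tcp [0.5378 0.1727 0.1489] rot [-1.7997e+02  1.0000e-02 -9.5920e+01] F [ 0.55 -0.59 -1.08] w 0.0118
slide 0.0007 0.0007 0.0089 roll -0.02
t 7.22 tcp [0.5379 0.1727 0.149 ] rot [-1.7996e+02  2.0000e-02 -9.5920e+01] F [ 0.31 -0.39 -0.79] w 0.012
slide 0.0008 0.0007 0.009 roll -0.02
```

View pics/l3.png

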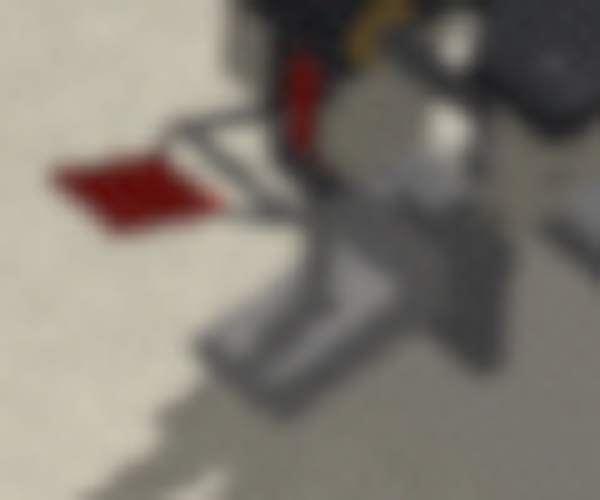

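Call:
apply_moves(
  commands=[
    {"grip": 0.95,"slide": [0.0003,0.0003,0.003],"roll": 0},
    {"grip": 0.95,"slide": [0.0003,0.0003,0.006],"roll": 0},
    {"grip": 0.95,"slide": [0.0003,0.0003,0.008],"roll": 0},
    {"grip": 0.95,"slide": [0.0003,0.0003,0.0095],"roll": 0},
    {"grip": 0.95,"slide": [0.0003,0.0003,0.0095],"roll": 0},
  ],
)

```text
time_s: 7.9
tcp_pos: [0.5372, 0.1721, 0.139]
eef_rot: [-180.0, -0.0, -95.9]
contact_force: [2.5, -0.9, -0.8]
gripper_width: 0.0116
```

Call:
apply_moves(
  commands=[
    {"grip": 0.95,"slide": [0,0,0.0015],"roll": 0},
    {"grip": 0.95,"slide": [0,0,0.003],"roll": 0},
    {"grip": 0.95,"slide": [0,0,0.004],"roll": 0},
    {"grip": 0.95,"slide": [0,0,0.004],"roll": 0},
  ],
)

```text
time_s: 8.4
tcp_pos: [0.5373, 0.1721, 0.135]
eef_rot: [-180.0, -0.0, -95.9]
contact_force: [2.1, -3.5, -0.7]
gripper_width: 0.0122
```

Call:
apply_moves(
  commands=[
    {"grip": 0.95,"slide": [0.0006,-0.0004,0.0],"roll": 0},
    {"grip": 0.95,"slide": [0.0006,-0.0004,0.0015],"roll": 0},
    {"grip": 0.95,"slide": [0.0006,-0.0004,0.003],"roll": 0},
    {"grip": 0.95,"slide": [0.0006,-0.0004,0.003],"roll": 0},
  ],
)

```text
time_s: 8.9
tcp_pos: [0.5374, 0.1717, 0.1318]
eef_rot: [180.0, 0.0, -95.9]
contact_force: [1.7, -1.8, -1.9]
gripper_width: 0.0116
```

Call:
apply_moves(
  commands=[
    {"grip": 0.95,"slide": [0.0004,-0.0004,0.0015],"roll": 0},
    {"grip": 0.95,"slide": [0.0004,-0.0004,0.003],"roll": 0},
    {"grip": 0.95,"slide": [0.0004,-0.0004,0.0045],"roll": 0},
    {"grip": 0.95,"slide": [0.0004,-0.0004,0.006],"roll": 0},
    {"grip": 0.95,"slide": [0.0004,-0.0004,0.006],"roll": 0},
  ],
)

```text
time_s: 9.52
tcp_pos: [0.5378, 0.1712, 0.1259]
eef_rot: [180.0, -0.0, -95.9]
contact_force: [-0.2, 0.1, -1.0]
gripper_width: 0.0117
```

```bash
python3 look.py 4
```

```text
top pin [0.5377 0.1718] -97.0 err 0.0101 minus tcp [-0.      0.0006]
[241 211]
scene pin [0.5258 0.1735] -80.1 err 0.0198 minus tcp [-0.0119  0.0023]
[300 159]
t 9.62 tcp [0.5379 0.1713 0.1261] rot [-180.      0.    -95.92] F [-0.62  0.35 -0.32] w 0.0118
slide -0.0009 0.0009 -0.0639 roll -0.02
```

View pics/look4.png

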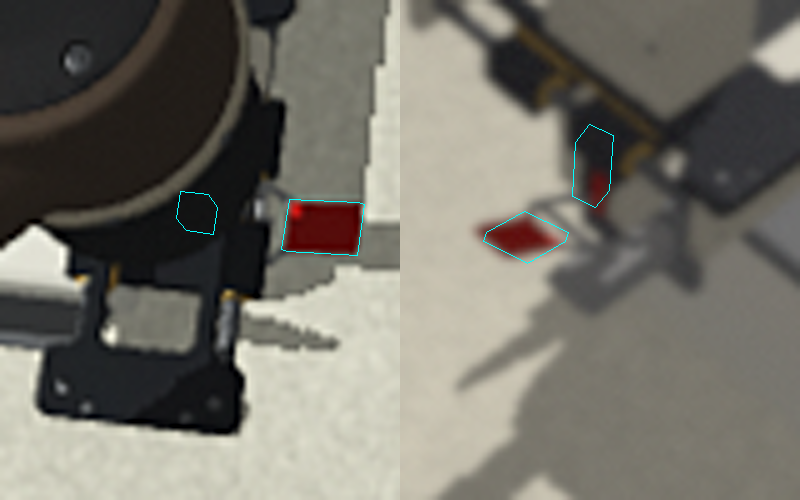

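The pin is about 16 mm into the hole and side forces are close to zero. Continuing down.

Call:
apply_moves(
  commands=[
    {"grip": 0.95,"slide": [0,0,0.0025],"roll": 0},
    {"grip": 0.95,"slide": [0,0,0.005],"roll": 0},
    {"grip": 0.95,"slide": [0,0,0.0075],"roll": 0},
    {"grip": 0.95,"slide": [0,0,0.01],"roll": 0},
    {"grip": 0.95,"slide": [0,0,0.01],"roll": 0},
  ],
)

```text
time_s: 10.25
tcp_pos: [0.5377, 0.1711, 0.1158]
eef_rot: [180.0, -0.0, -95.9]
contact_force: [-0.4, 0.2, -1.8]
gripper_width: 0.0119
```

Call:
apply_moves(
  commands=[
    {"grip": 0.95,"slide": [0,0,0.002],"roll": 0},
    {"grip": 0.95,"slide": [0,0,0.004],"roll": 0},
    {"grip": 0.95,"slide": [0,0,0.006],"roll": 0},
    {"grip": 0.95,"slide": [0,0,0.008],"roll": 0},
    {"grip": 0.95,"slide": [0,0,0.008],"roll": 0},
  ],
)

```text
time_s: 10.88
tcp_pos: [0.5378, 0.1712, 0.1079]
eef_rot: [180.0, -0.0, -95.9]
contact_force: [0.3, -0.4, -1.5]
gripper_width: 0.0122
```

Seat is estimated at 0.089, with about 4 mm left. I'll use small steps.

Call:
apply_moves(
  commands=[
    {"grip": 0.95,"slide": [0,0,0.001],"roll": 0},
    {"grip": 0.95,"slide": [0,0,0.002],"roll": 0},
    {"grip": 0.95,"slide": [0,0,0.003],"roll": 0},
    {"grip": 0.95,"slide": [0,0,0.003],"roll": 0},
  ],
)

```text
time_s: 11.38
tcp_pos: [0.5378, 0.1712, 0.105]
eef_rot: [180.0, -0.0, -95.9]
contact_force: [-0.0, 0.7, -1.0]
gripper_width: 0.0119
```

Call:
apply_moves(
  commands=[
    {"grip": 0.95,"slide": [0,0,0.0005],"roll": 0},
    {"grip": 0.95,"slide": [0,0,0.001],"roll": 0},
    {"grip": 0.95,"slide": [0,0,0.001],"roll": 0},
  ],
)

```text
time_s: 11.75
tcp_pos: [0.5378, 0.1712, 0.104]
eef_rot: [180.0, -0.0, -95.9]
contact_force: [-0.5, 0.6, -0.5]
gripper_width: 0.0117
```

Call:
apply_moves(
  commands=[
    {"grip": 0.95,"slide": [0,0,0.0005],"roll": 0},
    {"grip": 0.95,"slide": [0,0,0.001],"roll": 0},
    {"grip": 0.95,"slide": [0,0,0.001],"roll": 0},
  ],
)

```text
time_s: 12.12
tcp_pos: [0.538, 0.1713, 0.1036]
eef_rot: [-180.0, 0.0, -95.9]
contact_force: [-1.6, -0.2, 4.9]
gripper_width: 0.012
```

The head is home: about 5.6 N with the seat at about 0.0848. Releasing and lifting away.

Call:
apply_moves(
  commands=[
    {"grip": 0.95,"slide": [0,0,-0.0005],"roll": 0},
    {"grip": 0.95,"slide": [0,0,-0.0005],"roll": 0},
    {"grip": 0.6,"slide": [0,0,-0.0005],"roll": 0},
    {"grip": 0.5,"slide": [0,0,-0.0005],"roll": 0},
    {"grip": 0.5,"slide": [0,0,-0.0005],"roll": 0},
  ],
)

```text
time_s: 12.75
tcp_pos: [0.5379, 0.1712, 0.1034]
eef_rot: [180.0, -0.0, -95.9]
contact_force: [0.4, -0.4, 0.2]
gripper_width: 0.0361
```

Call:
apply_moves(
  commands=[
    {"grip": 0.5,"slide": [0,0,-0.01],"roll": 0},
    {"grip": 0.5,"slide": [0,0,-0.03],"roll": 0},
    {"grip": 0.5,"slide": [0,0,-0.065],"roll": 0},
    {"grip": 0.5,"slide": [0.01,0,-0.1],"roll": 0},
    {"grip": 0.9,"slide": [0.055,0,-0.1],"roll": 0},
  ],
)

```text
time_s: 13.38
tcp_pos: [0.5343, 0.118, 0.2073]
eef_rot: [-179.7, 0.2, -95.8]
contact_force: [0.2, 0.5, -0.7]
gripper_width: 0.0383
```

```bash
cat > look2.py <<'E'
from h import *
import sys
n=sys.argv[1];L=float(sys.argv[2]);out=[]
for c in('top','scene'):
    im,d=capture(c);np.savez('/tmp/'+c+n,im=im,d=d)
    f,e=fitpin(c,im,[.537,.172,np.radians(-95.9)],z=.085,loop=L)
    print(c,'pin',f[:2].round(4),np.degrees(f[2]).round(1),'err',round(e,4))
    k=7;uv=proj(c,[[.536,.172,.1]])[0].astype(int)-[30,30]
    o=cv2.resize(im[uv[1]:uv[1]+70,uv[0]:uv[0]+57],None,fx=k,fy=k,interpolation=cv2.INTER_CUBIC)
    for q in pinparts(f[0],f[1],.085,f[2],L):
        g=((proj(c,q)-uv+.5)*k-.5);cv2.polylines(o,[cv2.convexHull(g.astype(np.int32))],True,(0,255,255),1)
    out.append(o)
save('look'+n,np.hstack(out))
go(.5315,.1165,.16,-95.9)
E
python3 look2.py 5 0
```

```text
top pin [0.5696 0.187 ] -145.7 err 0.0275
scene pin [0.5376 0.1724] -93.8 err 0.0125
t 13.47 tcp [0.5317 0.1142 0.2052] rot [-1.7993e+02  6.0000e-02 -9.6020e+01] F [-0.2   0.1  -0.02] w 0.031
slide -0.0023 0.0004 0.0452 roll -0.12
```

View pics/look5.png

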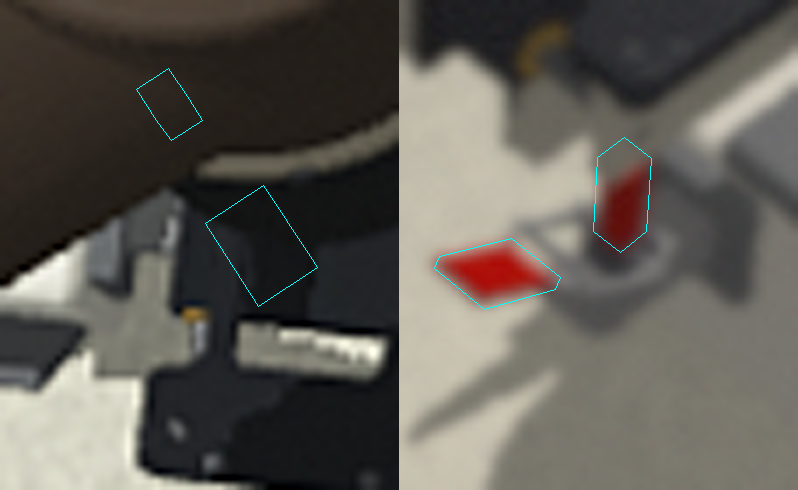

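The scene camera puts the pin seated at (0.5376,0.1724) with the loop open. The fingers are over the tab, so I'll shut them and press down.

Call:
apply_moves(
  commands=[
    {"grip": 1.0,"slide": [-0.001,0,0.0],"roll": 0},
    {"grip": 1.0,"slide": [-0.001,0,0.0],"roll": 0},
    {"grip": 1.0,"slide": [-0.001,0,0.025],"roll": 0},
    {"grip": 1.0,"slide": [-0.001,0,0.05],"roll": 0},
    {"grip": 1.0,"slide": [-0.001,0,0.062],"roll": 0},
  ],
)

```text
time_s: 14.1
tcp_pos: [0.5318, 0.1178, 0.1401]
eef_rot: [179.9, -0.1, -95.9]
contact_force: [0.9, -0.7, -0.0]
gripper_width: 0.0002
```

Call:
apply_moves(
  commands=[
    {"grip": 1.0,"slide": [0,0,0.005],"roll": 0},
    {"grip": 1.0,"slide": [0,0,0.01],"roll": 0},
    {"grip": 1.0,"slide": [0,0,0.015],"roll": 0},
    {"grip": 1.0,"slide": [0,0,0.02],"roll": 0},
    {"grip": 1.0,"slide": [0,0,0.02],"roll": 0},
  ],
)

```text
time_s: 14.72
tcp_pos: [0.5322, 0.1174, 0.1213]
eef_rot: [180.0, -0.0, -95.9]
contact_force: [0.5, -0.1, -0.8]
gripper_width: 0.0001
```

```bash
python3 look2.py 6 0.25
```

```text
top pin [0.5926 0.0142] -19.1 err 0.0
scene pin [0.4789 0.1662] -48.8 err 0.0249
t 14.82 tcp [0.5324 0.1175 0.1217] rot [-179.99    0.    -95.92] F [-0.28 -0.36  0.65] w 0.0005
slide 0.0011 0.0008 -0.0383 roll -0.02
```

View pics/look6.png

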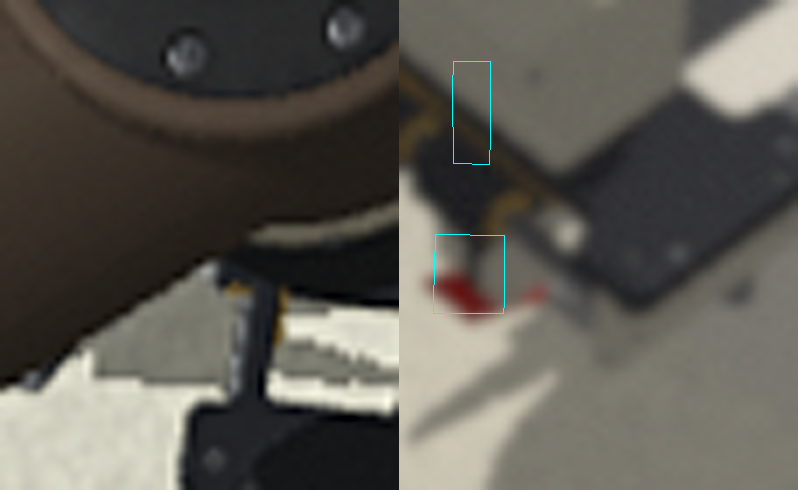

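The fingertips are on the tab (around (465,290)) and the loop is swinging. Continuing.

Call:
apply_moves(
  commands=[
    {"grip": 1.0,"slide": [0,0,0.008],"roll": 0},
    {"grip": 1.0,"slide": [0,0,0.016],"roll": 0},
    {"grip": 1.0,"slide": [0,0,0.024],"roll": 0},
    {"grip": 1.0,"slide": [0,0,0.032],"roll": 0},
    {"grip": 1.0,"slide": [0,0,0.036],"roll": 0},
  ],
)

```text
time_s: 15.45
tcp_pos: [0.5321, 0.1175, 0.0848]
eef_rot: [180.0, -0.0, -95.9]
contact_force: [0.3, -0.2, 0.5]
gripper_width: 0.0004
```

Call:
apply_moves(
  commands=[
    {"grip": 1.0,"slide": [0,0,0.002],"roll": 0},
    {"grip": 1.0,"slide": [0,0,0.004],"roll": 0},
    {"grip": 1.0,"slide": [0,0,0.006],"roll": 0},
    {"grip": 1.0,"slide": [0,0,0.006],"roll": 0},
  ],
)

```text
time_s: 15.95
tcp_pos: [0.5324, 0.1175, 0.0796]
eef_rot: [-180.0, 0.0, -95.9]
contact_force: [-0.1, -0.7, 1.5]
gripper_width: 0.0002
```

Call:
apply_moves(
  commands=[
    {"grip": 1.0,"slide": [0,0,0.002],"roll": 0},
    {"grip": 1.0,"slide": [0,0,0.004],"roll": 0},
    {"grip": 1.0,"slide": [0,0,0.006],"roll": 0},
    {"grip": 1.0,"slide": [0,0,0.006],"roll": 0},
  ],
)

```text
time_s: 16.45
tcp_pos: [0.5325, 0.1178, 0.0735]
eef_rot: [-180.0, 0.0, -95.9]
contact_force: [-0.2, 1.1, 0.4]
gripper_width: 0.0003
```

Call:
apply_moves(
  commands=[
    {"grip": 1.0,"slide": [0,0,0.002],"roll": 0},
    {"grip": 1.0,"slide": [0,0,0.004],"roll": 0},
    {"grip": 1.0,"slide": [0,0,0.004],"roll": 0},
  ],
)

```text
time_s: 16.82
tcp_pos: [0.532, 0.1172, 0.0692]
eef_rot: [180.0, -0.0, -95.9]
contact_force: [1.2, 0.3, 0.6]
gripper_width: 0.0005
```

Call:
apply_moves(
  commands=[
    {"grip": 1.0,"slide": [0,0,0.0015],"roll": 0},
    {"grip": 1.0,"slide": [0,0,0.003],"roll": 0},
    {"grip": 1.0,"slide": [0,0,0.003],"roll": 0},
  ],
)

```text
time_s: 17.2
tcp_pos: [0.5321, 0.1174, 0.0663]
eef_rot: [180.0, -0.0, -95.9]
contact_force: [0.7, 0.5, 0.4]
gripper_width: 0.0008
```

```bash
python3 look2.py 7 0.9
```

```text
top pin [0.5337 0.0453] -13.1 err 0.0
scene pin [0.5918 0.1416] -144.3 err 0.0275
t 17.3 tcp [0.5322 0.1174 0.0664] rot [ 1.7998e+02 -1.0000e-02 -9.5930e+01] F [-0.01 -0.73 -0.08] w 0.0005
slide 0.0009 0.0006 -0.0936 roll -0.03
```

View pics/look7.png

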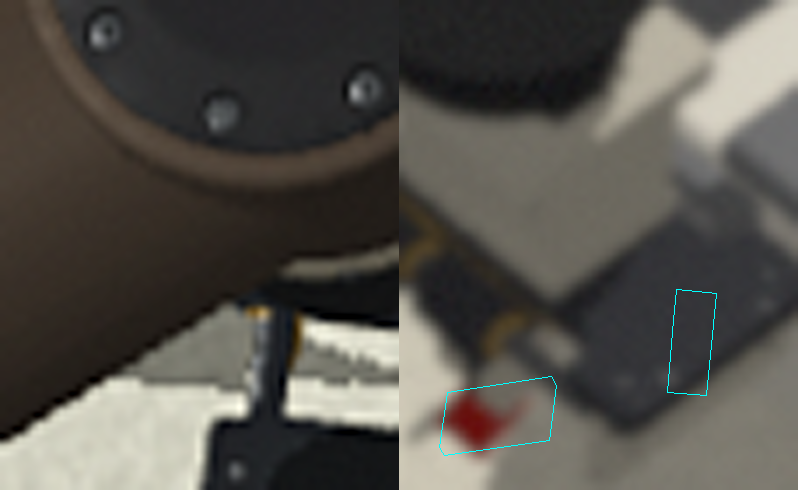

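Call:
apply_moves(
  commands=[
    {"grip": 1.0,"slide": [0,0,0.0015],"roll": 0},
    {"grip": 1.0,"slide": [0,0,0.003],"roll": 0},
    {"grip": 1.0,"slide": [0,0,0.003],"roll": 0},
  ],
)

```text
time_s: 17.68
tcp_pos: [0.5322, 0.1174, 0.0634]
eef_rot: [180.0, -0.0, -95.9]
contact_force: [0.5, 0.0, 0.7]
gripper_width: 0.0001
```

Call:
apply_moves(
  commands=[
    {"grip": 1.0,"slide": [0,0,0.0015],"roll": 0},
    {"grip": 1.0,"slide": [0,0,0.003],"roll": 0},
    {"grip": 1.0,"slide": [0,0,0.003],"roll": 0},
  ],
)

```text
time_s: 18.05
tcp_pos: [0.5322, 0.1174, 0.0604]
eef_rot: [180.0, -0.0, -95.9]
contact_force: [0.5, -1.1, -0.1]
gripper_width: 0.0005
```

Call:
apply_moves(
  commands=[
    {"grip": 1.0,"slide": [0,0,0.0015],"roll": 0},
    {"grip": 1.0,"slide": [0,0,0.0025],"roll": 0},
    {"grip": 1.0,"slide": [0,0,0.0025],"roll": 0},
  ],
)

```text
time_s: 18.42
tcp_pos: [0.5322, 0.1174, 0.0579]
eef_rot: [180.0, -0.0, -95.9]
contact_force: [0.0, 0.1, -0.1]
gripper_width: 0.0003
```

Call:
apply_moves(
  commands=[
    {"grip": 1.0,"slide": [0,0,-0.02],"roll": 0},
    {"grip": 1.0,"slide": [0,0,-0.05],"roll": 0},
    {"grip": 1.0,"slide": [0,0,-0.09],"roll": 0},
    {"grip": 1.0,"slide": [0.04,0,-0.12],"roll": 0},
    {"grip": 1.0,"slide": [0.1,0,-0.13],"roll": 0},
  ],
)

```text
time_s: 19.05
tcp_pos: [0.523, 0.0182, 0.1902]
eef_rot: [-179.8, 0.1, -95.8]
contact_force: [1.1, -0.9, 0.2]
gripper_width: 0.0002
```

```bash
python3 look2.py 8 1.02
```

```text
top pin [0.5863 0.0453] -13.1 err 0.0
scene pin [0.5376 0.1699] -94.4 err 0.0118
t 19.15 tcp [0.5213 0.0146 0.1896] rot [-1.7991e+02  4.0000e-02 -9.6100e+01] F [-0.49  0.53 -0.63] w 0.0003
slide -0.1024 0.0007 0.0296 roll -0.2
```

View pics/look8.png

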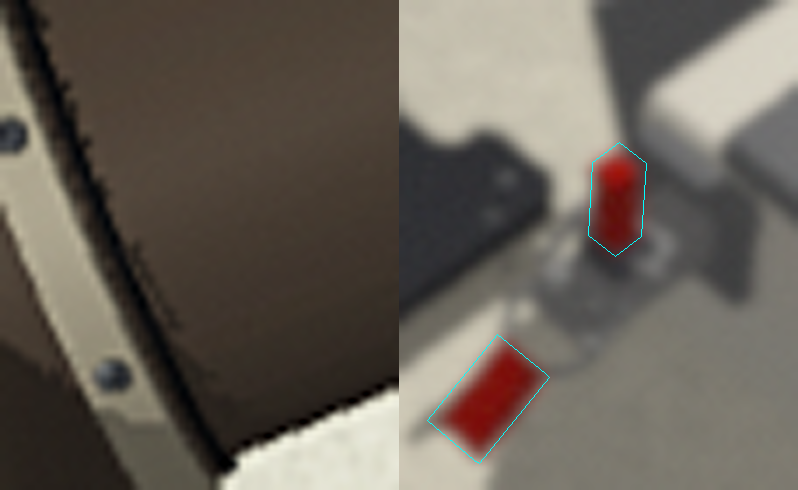

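The loop is down and stays there without the robot touching it. I'll back off and measure the angle from a clear view.

Call:
apply_moves(
  commands=[
    {"grip": 1.0,"slide": [0.05,0,0],"roll": 0},
    {"grip": 1.0,"slide": [0.1,0,0],"roll": 0},
    {"grip": 1.0,"slide": [0.15,0,0],"roll": 0},
    {"grip": 1.0,"slide": [0.2,0,0],"roll": 0},
    {"grip": 1.0,"slide": [0.2,0,0],"roll": 0},
  ],
)

```text
time_s: 19.77
tcp_pos: [0.5005, -0.1833, 0.1875]
eef_rot: [179.9, -0.0, -96.2]
contact_force: [0.5, 0.2, 0.1]
gripper_width: 0.0005
```

```bash
python3 look2.py 9 1.02
python3 - <<'E'
from h import *
for c in('top','scene'):
    im=np.load(f'/tmp/{c}9.npz')['im']
    for L in(.5,.7,.85,.94,1.0,1.05,1.1,1.2):
        f,e=fitpin(c,im,[.537,.172,np.radians(-95.9)],z=.085,loop=L);print(c,L,f[:2].round(4),np.degrees(f[2]).round(1),round(e,5))
d=np.load('/tmp/top9.npz');W=cloud('top',d['d']);r=redw(d['im'])>.5
P=W[r];P=P[(abs(P[:,0]-.535)<.04)&(P[:,1]<.155)&(P[:,1]>.08)]
s=(P[:,:2]-[.5363,.1729])@[-.104,-.995]
print(len(P),np.polyfit(s,P[:,2],1),P.mean(0),s.mean())
E
```

```text
top pin [0.5372 0.1706] -97.9 err 0.0046
scene pin [0.5379 0.1698] -94.5 err 0.0117
t 19.88 tcp [ 0.5011 -0.1811  0.1877] rot [ 1.7996e+02  1.0000e-02 -9.6020e+01] F [0.02 0.27 0.04] w 0.0003
slide -0.2992 0.0009 0.0277 roll -0.12
top 0.5 [0.5381 0.1733] -102.3 0.00993
top 0.7 [0.5384 0.1731] -101.2 0.00952
top 0.85 [0.5377 0.1721] -99.4 0.00768
top 0.94 [0.5375 0.1715] -98.8 0.00608
top 1.0 [0.5372 0.1709] -98.1 0.00494
top 1.05 [0.5372 0.1703] -97.7 0.00399
top 1.1 [0.5368 0.1697] -97.1 0.00316
top 1.2 [0.5362 0.1677] -95.6 0.00251
scene 0.5 [0.5404 0.1643] -81.0 0.01335
scene 0.7 [0.5383 0.1686] -86.0 0.01241
scene 0.85 [0.538  0.1697] -89.7 0.0124
scene 0.94 [0.5381 0.1698] -92.6 0.01209
scene 1.0 [0.5381 0.1704] -94.5 0.01179Traceback (most recent call last):
  File "<stdin>", line 5, in <module>
  File "h.py", line 46, in fitpin
    b=minimize(cost,x0,method='Nelder-Mead',options=dict(initial_simplex=sim,xatol=1e-5,fatol=1e-8))
    res = _minimize_neldermead(fun, x0, args, callback, bounds=bounds,
                               **options)
    fxr = func(xr)
    fx = function(np.copy(x), *(wrapper_args + args))
  File "h.py", line 40, in cost
    for q in r(p):
             ~^^^
  File "h.py", line 34, in r
    pts=[proj(cam,q) for q in pinparts(p[0],p[1],z,p[2],loop)]
         ~~~~^^^^^^^
  File "h.py", line 15, in proj
    c=get_calibration(cam);K=np.array(c['mtx']);Y=np.atleast_2d(X)@np.array(c['R']).T+np.array(c['t']).ravel()
ValueError: time passes only in moves, steps and waits
```

View pics/look9.png

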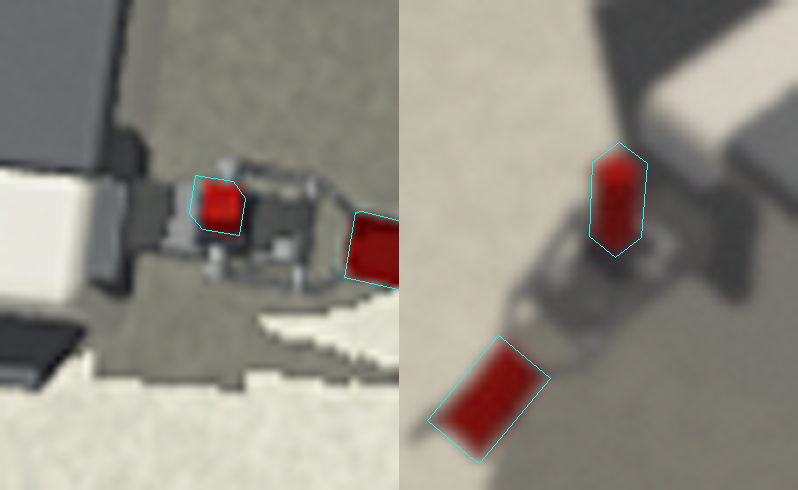

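Run:
```python
from h import *
import time
for c in('top','scene'):
    d=np.load(f'/tmp/{c}9.npz');W=cloud(c,d['d']);r=redw(d['im'])>.3
    m=r&(abs(W[...,0]-.535)<.045)&(W[...,1]<.155)&(W[...,1]>.08)
    P=W[m];s=(P[:,:2]-[.5363,.1729])@[-.104,-.995]
    k=np.polyfit(s,P[:,2],1);print(c,len(P),'slope angle',np.arctan(k[0]).round(3),'mean',P.mean(0).round(4),'s',s.min().round(4),s.mean().round(4),s.max().round(4),'z at mean pred angle',np.arctan2(P[:,2].mean()-.0923,s.mean()).round(3))
    m=r&(abs(W[...,0]-.537)<.02)&(abs(W[...,1]-.172)<.012)&(W[...,2]>.09);P=W[m];print('handle',P.mean(0).round(4),P.max(0).round(4),P.min(0).round(4))
```

```text
top 116 slope angle -0.513 mean [0.5304 0.1177 0.056 ] s 0.0383 0.0555 0.0708 z at mean pred angle -0.579
handle [0.5351 0.1677 0.1235] [0.5415 0.175  0.1359] [0.5302 0.1617 0.0958]
scene 95 slope angle -0.56 mean [0.5332 0.1161 0.058 ] s 0.043 0.0568 0.071 z at mean pred angle -0.543
handle [0.5414 0.1651 0.1181] [0.5458 0.1727 0.1325] [0.5338 0.1601 0.0963]
```

Run:
```python
from h import *
for c in('top','scene'):
    ks=[]
    for n,p in(('0',[.4727,-.1970,.05] if c=='top' else [.4744,-.1978,.05]),('9',[.5363,.1729,.085] if c=='top' else [.5382,.1717,.085])):
        im=np.load(f'/tmp/{c}{n}.npz')['im'].astype(int)
        a=np.array(p);b=proj(c,[a,a+[0,0,.010],a+[0,0,.046]])
        u0,v0=b[2].astype(int)
        w=redw(im)[v0-14:v0+18,u0-14:u0+14];vv,uu=np.mgrid[v0-14:v0+18,u0-14:u0+14]
        # only connected comp nearest
        l=cv2.connectedComponents((w>.3).astype(np.uint8))[1];i=np.argmin(np.where(l>0,(uu-u0)**2+(vv-v0)**2,1e9));w=w*(l==l.flat[i])
        print(c,n,'expect base/top px',b[1].round(1),b[2].round(1),'red centroid',(uu*w).sum()/w.sum(),(vv*w).sum()/w.sum(),'rows',vv[w>.3].min(),vv[w>.3].max(),'cols',uu[w>.3].min(),uu[w>.3].max())
t=np.load('/tmp/top9.npz')['im'];s=np.load('/tmp/scene9.npz')['im']
save('fin',np.hstack([cv2.resize(t[240:280,262:312],(400,320),interpolation=2),cv2.resize(s[180:230,310:360],(400,400),interpolation=2)[:320]]))
```

```text
top 0 expect base/top px [442.3 287.8] [446.4 286.6] red centroid 444.4968262364454 287.1688706691351 rows 284 290 cols 440 449
top 9 expect base/top px [281.5 256.6] [279.7 254.2] red centroid 282.4456744567446 255.12168921689218 rows 252 259 cols 280 285
scene 0 expect base/top px [199.1 306. ] [195.2 297.6] red centroid 197.13203796331922 302.34365781710915 rows 296 308 cols 193 201
scene 9 expect base/top px [341.2 207. ] [341.8 196.5] red centroid 340.75918054079585 202.27518006848507 rows 196 209 cols 338 343
```

View pics/fin.png

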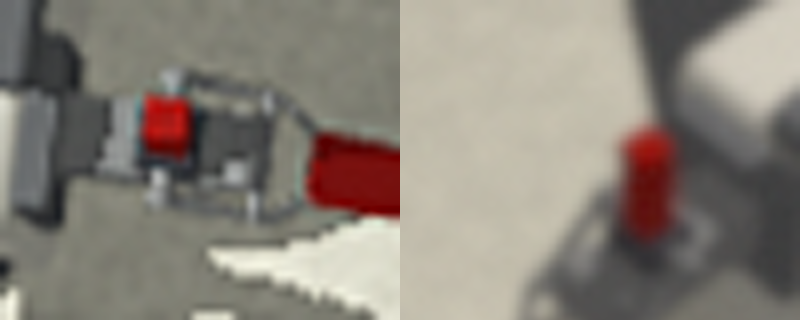

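Run:
```python
from h import *
t0=np.load('/tmp/top0.npz')['im'];t9=np.load('/tmp/top9.npz')['im'];s0=np.load('/tmp/scene0.npz')['im'];s5=np.load('/tmp/scene5.npz')['im'];s9=np.load('/tmp/scene9.npz')['im']
a=[cv2.resize(x[242:270,265:305],(400,280),interpolation=cv2.INTER_NEAREST) for x in(t0,t9)]
b=[cv2.resize(x[185:220,320:360],(266,233),interpolation=cv2.INTER_CUBIC) for x in(s0,s5,s9)]
b=np.hstack(b);b=np.pad(b,((0,0),(0,2),(0,0)))
save('cmp',np.vstack([np.hstack(a),b]))
g=lambda x:x[254:262,288:300].astype(int).mean(-1).mean(0).round()
print(g(t0),g(t9)); print(t0[260:262,284:300].mean((0,2)).round(),t9[260:262,284:300].mean((0,2)).round())
```

```text
[107. 107. 109. 122. 111.  85.  58.  79.  94.  94.  93.  94.] [ 78.  77.  92.  96.  93.  85.  72.  76. 109. 124. 123. 119.]
[107. 108. 108. 107. 106. 108. 114. 122. 104.  73.  56.  88.  96.  94.
  95.  96.] [ 55.  55.  46.  72.  76.  70. 134. 153. 130. 100.  72.  78. 118. 126.
 127. 135.]
```

View pics/cmp.png

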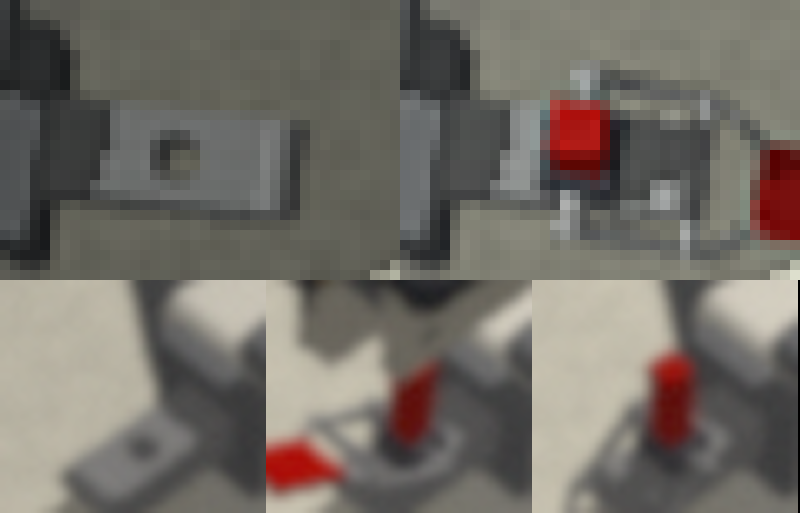

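Run:
```python
import h; from h import *
C={c:get_calibration(c) for c in('top','scene')}
h.get_calibration=lambda c:C[c]
off={'top':np.array([0,0,0]),'scene':np.array([.0019,-.0010,0])}
S=6
def run(n,z,x0):
  D=[]
  for c in C:
    im=np.load(f'/tmp/{c}{n}.npz')['im'].astype(float)
    w=np.clip((im[...,0]-1.9*np.maximum(im[...,1],im[...,2]))/35,0,1)
    u,v=proj(c,[[x0[0]+.0,x0[1]-.03,z]])[0].astype(int)-40
    D.append((c,u,v,cv2.resize(w[v:v+80,u:u+80],None,fx=S,fy=S,interpolation=1)))
  def cost(p,ret=False):
    x,y,yaw,tilt,L=p;t=0
    R=Rz(yaw)@cv2.Rodrigues(np.array([0,tilt,0.]))[0]
    for c,u,v,w in D:
      m=np.zeros((80*S,80*S),np.uint8)
      for q in pinparts(0,0,0,0,L):
        X=q@R.T+[x,y,z]+off[c];g=(proj(c,X)-[u,v]+.5)*S-.5
        cv2.fillConvexPoly(m,cv2.convexHull(np.round(g*16).astype(np.int32)),255,cv2.LINE_AA,4)
      m=cv2.GaussianBlur(m/255.,(0,0),S*.5);t+=((m-w)**2).mean()
    return t
  x0=np.array(x0)
  sim=np.array([x0]+[x0+d for d in np.diag([.004,.004,.06,.06,.1])])
  b=minimize(cost,x0,method='Nelder-Mead',options=dict(initial_simplex=sim,maxiter=600));print(n,b.x.round(4),b.fun)
run('0',.05,[.4727,-.197,np.radians(250),0,0])
run('9',.085,[.5363,.1729,np.radians(-95.9),0,1.0]);run('9',.085,[.5363,.1729,np.radians(-95.9),.08,1.1])
```

```text
0 [ 4.7250e-01 -1.9750e-01  4.3566e+00 -1.6800e-02  2.8000e-03] 0.013319131540780738
9 [ 0.537   0.1712 -1.6928  0.0835  1.0358] 0.014928896906624921
9 [ 0.537   0.1716 -1.6896  0.1087  1.0018] 0.014953749802767785
```

```bash
python3 -c "
from plant import *
print(get_state()['time_s'],get_state()['contact_force'].round(1)); print(close_job())"
```

```text
19.875 [0.  0.3 0. ]
the job is handed in; nothing more can be done
None
```

The loop pin is in the shaft's cross hole with its head home and its loop closed under the nose. I let go, moved the arm clear and handed the job in at 19.9 s. The hand-in gave no verdict.

- **Insertion:** I gripped the handle across its y faces, found the hole in both cameras and pushed the pin down. Side forces stayed under about 4 N. The head met the shaft at about 5–6 N, with pin_seat at about 85 mm above the table.
- **Loop:** I pressed the tab down with the shut fingers. The force readings never went above about 1.5 N, below the 3–10 N expected, so I relied on the pictures to confirm the snap. After I let go the loop stayed down. Depth slope and a two-camera model fit put its joint at about 1.0–1.1 rad (0.94 needed).
- **Tilt:** The same fit shows the pin leaning outward by about 0.08–0.11 rad. That is inside the 0.15 limit but more than the roughly 0.05 rad the hole clearance should allow. I put the difference down to image resolution of about 2 mm per pixel.
- **Cameras:** They disagree by about 2 mm on absolute positions, but agree to under 1 mm on the pin-to-hole distance.
- **Other things:** My path stayed clear of the other things on the shelf, but I did not measure their positions again at the end.

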